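# Free the sagging bolt and hold the drying-cage gate ajar

## Task

The barrel bolt of the drying cage sags, so its nose has dropped behind the bent-up lip of the keeper: take the bolt by its upright knob, lift it and, keeping it lifted, draw it over the lip towards the hinge side until it is clear of the keeper, without wrenching the keeper. Then pull the gate ajar, so that its free edge stands about 7 cm out from the frame, and finish while still holding it there with the gripper, the bolt still drawn back, because the gate springs shut by itself. Leave the bottle, the tube and the carton beside the cage where they are.

Things in the scene. Friction and masses are not known exactly. Their poses are not given: they have to be found in the camera images.
- cage: steel drying cage with two plaster casts inside, screwed to the worktop: 110 mm deep (its x), 300 mm wide (its y), 105 mm high, flat roof. Origin at the centre of its underside; its -x face is the front, towards the robot, +y its left as the robot sees it; yaw varies. The gate fills the front between two 30 mm posts, hinged at the left (+y), free edge at the right (-y)
- gate (a joint): opening angle of the gate in rad: 0 shut, grows as it swings out towards the robot (clockwise seen from above), limit 1.5. A spring shuts it: about 0.3 N m when shut, 0.5 N m at 0.3 rad. The gate reaches 236 mm from hinge axis to free edge, so 0.3 rad puts the free edge 70 mm out
- gate_hinge (a point): point on the gate's upright hinge axis, 80 mm above the worktop, in the cage's front plane at its left post
- gate_edge (a point): front of the gate's free (right) edge, 40 mm above the worktop, 235 mm from the hinge axis; swings with the gate
- keeper: bent steel bracket, open at the top, on the front of the right post, 30 mm wide, 45 mm high, in which the bolt's end lies; origin on the axis of the hanging bolt, 80 mm above the worktop, half-way along the keeper. Its front cheek stops the gate from opening while the bolt is in it; on its gate side a lip is bent up, behind which the bolt's 11 mm nose hangs. Rigid; 20 N or more on it damages it
- bolt_slide (a joint): how far the bolt is drawn back along the gate towards the hinge (the cage's +y while shut), m: 0 to 0.003 at the start, stop at 0.050; clear of the keeper from 0.034. About 1 N of friction, stays where it is left. With the bolt hanging down it is stopped by the lip after about 8 mm
- bolt_lift (a joint): how high the bolt is lifted in its worn guides, m: 0 hanging down, stop at 0.018; it falls back by its own weight (0.15 kg). It must be lifted at least 0.011 (best 0.013 to 0.016) to pass the lip, until it has been drawn back about 0.03
- knob_grip (a point): centre of the grip of the bolt's knob: upright round stem 14 mm thick, straight for 16 mm below and 14 mm above this point, then a round 22 mm head, its top 24 mm above the point. 36 mm in front of the gate's face, 134 mm above the worktop with the bolt hanging (roof: 105 mm); 173 mm along the gate from the hinge with the bolt fully home. Moves with bolt and gate; fingers have room all round
- bottle_amber: small brown bottle with black cap, 36 mm across, 78 mm high, standing beside the left side of the cage; origin at the centre of its underside
- paste_tube: white tube lying flat, 38 x 136 x 26 mm, beside the right side of the cage; origin at the centre of its underside
- carton_strips: small flat carton, 58 x 96 x 21 mm, on the worktop to the right of the cage, nearer the robot; origin at the centre of its underside
- gate_leaf: the gate itself with the bolt on it: aluminium frame with upright bars, 225 mm wide, 89 mm high, 10 mm thick, bolt plate and two guide straps on its front. Origin on the hinge axis at worktop height; its y runs along the gate, from the free edge towards the hinge

How it is judged (in metres and radians):
On the way, in this order (a step that is already met when the one before it is completed fails the run):
1. the bolt has been drawn back clear of the keeper while the gate is still shut (value of joint bolt_slide above 0.032 m and value of joint gate below 0.1 rad), for 0.05 s.
2. the gripper has the gate ajar (value of joint gate above 0.17 rad and contact force between the fingers and gate_leaf above 0.5 N), for 0.2 s.
At the end, for the whole second after the job is handed in: the gate stands still at 0.19 to 0.43 rad (free edge 45 to 98 mm out), held by the gripper's fingers on the gate or its bolt (more than 0.5 N), and the bolt is still drawn back more than 30 mm (value of joint gate between 0.19 and 0.43 rad and velocity of joint gate between -0.05 and 0.05 rad/s and value of joint bolt_slide above 0.03 m and contact force between the fingers and gate_leaf above 0.5 N); the arm keeps its last pose, push and grip.
It fails at once if the keeper is wrenched (20 N or more on it) (contact force between keeper and anything else above 20 N).
It fails at once if the bottle is moved (distance of bottle_amber from where it was at the start of the episode above 0.02 m).
It fails at once if the tube is moved (distance of paste_tube from where it was at the start of the episode above 0.02 m).
It fails at once if the carton is moved (distance of carton_strips from where it was at the start of the episode above 0.02 m).
It also fails if it takes over 30 s, if anything falls off the work surface, if the arm or the gripper's body presses on something with over 40 N, if the wrist force passes 120 N, or if a joint passes its speed limit or range.

## Robot

A 7-joint arm with a two-finger parallel gripper is mounted at the origin on a cart in front of the work surface, level with it; the furniture and walls round the work are solid. World frame = base frame: x ahead of the robot, y to its left, z up, the work surface at z = 0. Lengths are in mm, angles in rad, forces in N, time in s.
With the tool pointing down it reaches from about 400 to 875 mm from the base axis. Payload 4.4 kg.
Tool frame: the origin (TCP) lies on the centre line of the jaws, within the pads' length; the fingertips stand 25 mm ahead of it and the grasp point (between the pads) lies 6 mm ahead of it (ctrl.finger_overhang is the distance from the TCP to the fingertips, in mm); z points along the fingers, y is the line along which they close (so a half turn about z gives the same grasp; the last joint's range is limited). The gripper opens to 85 mm and grips with 20 to 120 N. Pads are 22 mm wide; open, the fingers measure 114 mm over their backs; the gripper's body (76 mm by 85 mm) begins 54 mm behind the grasp point. The pads swing forward as they close: fully open they stand 13 mm farther back than shut.
Start: joints at [1.134, 0.628, 0.038, 1.517, -0.027, 0.996, -0.02], TCP at [235.563, -605.828, 234.913] pointing down, gripper open.
Joint ranges: [-3.06, 3.06], [-0.37, 2.12], [-1.25, 1.32], [0.18, 2.47], [-1.1, 4.24], [0.23, 1.98], [-2.94, 2.94]. Speed limits (rad/s): [2.57, 2.57, 3.14, 3.14, 3.14, 3.14, 3.14].

## Interface

Orientations are given as [roll, pitch, yaw] about the fixed x, y, z axes, in that order (R = Rz(yaw) Ry(pitch) Rx(roll)).
In Python, from cell import ctrl gives the robot as it stands. The module is installed in compiled form; this text tells all that it offers.
- The arm moves only by the tool play_rows, never from a script. Its argument "targets" is a list of rows, each a list of 5 numbers: the closure, from 0 (fully open) to 1 (shut), then the shift along the tool's x, y, z in cm, then the turn about the tool's z in degrees. In form: [[gripper, dx, dy, dz, spin], ...]. A call has 1 to 10 rows; each row is the pose to reach, as a shift and turn from the pose commanded when the call began, along the tool's axes at that moment; what a row does not reach only later rows make up. A row lasts 1/10 s, in which the tool goes at most 50 mm and 8.59 degrees, less where a joint would pass 70% of its speed; a pose out of reach is approached as far as the arm can. A call with a gripper value outside its range is refused whole. The fingers move at their own pace and stop on an object; the grip force is fixed at half the most. Time passes only in rows, so rows that repeat a pose let the fingers close. It gives the time, the measured TCP pose, the force, the opening and the grip force at its end, in the units of the state.
- ctrl.read_state(): the state, without advancing time (a new reading comes with each control period).
- ctrl.get_image(name): name is "scene" or "top"; returns (picture, depth): 400x640x3 uint8, red, green, blue; 400x640 float32, mm along the optical axis (not along the pixel's ray), 0 where there is no reading.
- ctrl.calibration(name): a dict with "vfov" (degrees; the focal length in pixels is half the picture's height over the tangent of half this angle, whatever the lens; pixels are square), "cx", "cy" (the principal point, pixels), "k1" (the pictures are not rectified: a ray, as slopes to the right and down, at radius r is drawn at 1 + k1 r^2 times it, then the intrinsics apply), "extrinsics" (4x4, takes a point from camera to world coordinates). Camera axes: x right, y down, z forward; pixel columns grow to the right and rows downward; lengths in mm; the calibration is good to about 2 mm. A picture is of the moment at which its call begins. calibration takes no time and is no camera call.
- ctrl.finish_job(): hands the job in; it is judged then, once.
Trained networks look in the newest picture that a camera, given by its name, has taken for a name from the list of things; names that differ only in an ending like _2 or _b are one class to them, and where a whole thing is asked for, a point or a joint stands for the part that bears it (a point fixed in the world has none). Each returns a list of dicts, best first, with "confidence" (0 to 1); they miss things now and then, are a little off and sometimes report something else, mostly with a low value. They report only what shows in the picture. A call takes as long as a camera call.
- ctrl.search_frame(camera, name): "bbox" ([left, top, right, bottom] in pixels, round what is visible of it).
- ctrl.trace(camera, name): "pixels" (400x640 bool, what is visible of it) and "bbox" ([left, top, right, bottom] in pixels, round what is visible of it).
The state is a dict: "clock": time; "qpos": joint angles; "qd": joint speeds; "tau": joint torques, N m; "eef_pos": TCP position; "tool_rot": TCP orientation; "force": force on the tool from outside, world axes, zero at the start; "torque": the same for the moment, N m; "width": finger opening in mm; "gripper_force": force on a finger pad.
Only numpy, scipy, OpenCV 4.12 (cv2) and the standard library are available. Lean on these libraries where they do the work, as an engineer would, in place of code of your own. Each camera call takes 0.05 s, during which the arm holds its last target. There are 200 camera calls.

## Working session

There is one attempt and no reset: what is moved stays moved. The work goes in short steps, Python scripts to look and compute and a tool call to move; the robot and the scene stay as the last step left them, time stands still between calls to the robot, and variables do not carry over. Pictures are saved under pics/ and viewed, at most 10 in all, crops included, and the job is handed in when it is done.

Besides the shell and the picture viewer there is one more tool, called after "Emit:" by a JSON object that holds its "name" and its "arguments". play_rows: Moves the arm, as the interface text tells. Its arguments: {"type":"object","properties":{"targets":{"type":"array"}},"required":["targets"]}

```bash
mkdir -p pics; cat > h.py <<'E'
import numpy as np, cv2
from cell import ctrl
def cam(n):
    c=ctrl.calibration(n); f=200/np.tan(np.radians(c['vfov'])/2)
    return c,f
def world(n,u,v,d):
    c,f=cam(n); u,v,d=map(lambda a:np.atleast_1d(np.asarray(a,float)),(u,v,d))
    x=(u-c['cx'])/f; y=(v-c['cy'])/f; r0=np.hypot(x,y); r=r0.copy()
    for _ in range(30): r=r0/(1+c['k1']*r*r)
    s=1/(1+c['k1']*r*r)
    E=np.array(c['extrinsics']); P=np.stack([x*s*d,y*s*d,d],-1)
    return P@E[:3,:3].T+E[:3,3]
E
python3 - <<'E'
from h import *
s=ctrl.read_state(); print({k:np.round(v,3) for k,v in s.items()})
for n in ("scene","top"):
    im,d=ctrl.get_image(n); cv2.imwrite(f'pics/{n}0.png',im[:,:,::-1]); np.save(f'{n}.npy',d)
    print(n,np.round(np.array(ctrl.calibration(n)['extrinsics']),2).tolist())
    for k in ("knob_grip","keeper","gate_leaf","cage","bottle_amber","paste_tube","carton_strips"):
        r=ctrl.search_frame(n,k); print(k,[(np.round(a['bbox']),round(a['confidence'],2)) for a in r[:2]])
E
```

```text
{'clock': np.float64(0.0), 'qpos': array([ 1.134,  0.629,  0.038,  1.518, -0.027,  0.996, -0.02 ]), 'qd': array([ 0.001, -0.001, -0.   ,  0.   ,  0.001, -0.001, -0.   ]), 'tau': array([ 0.0000e+00, -5.6340e+01,  1.2260e+00, -1.9345e+01,  1.1000e-02,
        1.0000e-02, -0.0000e+00]), 'eef_pos': array([ 235.329, -605.246,  233.996]), 'tool_rot': array([-3.14 ,  0.   ,  0.371]), 'force': array([ 0.361,  0.191, -0.121]), 'torque': array([ 0.015,  0.   , -0.01 ]), 'gripper_force': np.float64(0.0), 'width': np.float64(85.21)}
scene [[0.68, -0.57, 0.46, -179.04], [-0.73, -0.51, 0.45, -737.57], [-0.02, -0.65, -0.76, 1316.16], [0.0, 0.0, 0.0, 1.0]]
knob_grip []
keeper []
gate_leaf []
cage [(array([306., 162., 364., 215.]), 0.86)]
bottle_amber []
paste_tube []
carton_strips [(array([371., 290., 396., 319.]), 0.59)]
top [[-0.03, -0.99, 0.13, 366.15], [-1.0, 0.03, -0.01, -17.06], [0.0, -0.13, -0.99, 1358.27], [0.0, 0.0, 0.0, 1.0]]
knob_grip [(array([324., 211., 332., 221.]), 0.51)]
keeper [(array([350., 211., 358., 222.]), 0.42)]
gate_leaf [(array([274., 203., 357., 222.]), 0.88)]
cage [(array([263., 164., 367., 222.]), 0.78)]
bottle_amber [(array([242., 179., 255., 196.]), 0.62)]
paste_tube [(array([374., 189., 390., 222.]), 0.65), (array([327., 215., 330., 220.]), 0.21)]
carton_strips [(array([413., 214., 447., 238.]), 0.91)]
```

```bash
python3 - <<'E'
import cv2,numpy as np
a=cv2.imread('pics/top0.png')[140:260,220:460]; b=cv2.imread('pics/scene0.png')
cv2.imwrite('pics/t1.png',cv2.resize(a,(800,400),interpolation=2))
cv2.imwrite('pics/s1.png',b)
E
```

```text
(no output)
```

View pics/t1.png

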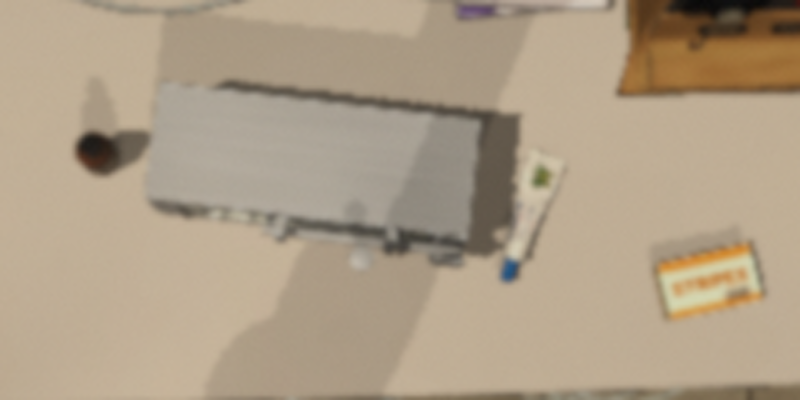

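View pics/s1.png

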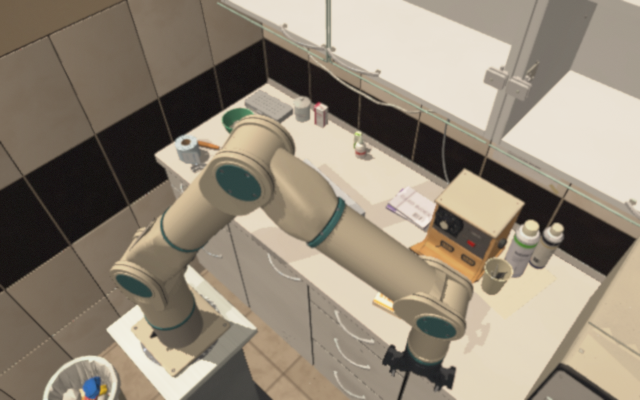

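The top picture shows the cage yawed slightly, with the knob head at about full-frame (327, 218), the keeper at (354, 217), the bottle at left, and the tube and carton at right. In the scene view the arm hides the cage. Next I fit the roof and knob from depth.

```bash
python3 - <<'E'
from h import *
d=np.load('top.npy'); v,u=np.mgrid[150:240,230:460]; P=world('top',u.ravel(),v.ravel(),d[150:240,230:460].ravel())
U=u.ravel();V=v.ravel()
t=P[(U>400)&(U<410)&(V<235)]; print('table z',np.median(t[:,2]))
m=(abs(P[:,2]-105)<8)&(U>258)&(U<372)
R=P[m]; r=cv2.minAreaRect(R[:,:2].astype(np.float32)); print(r,m.sum(),np.median(R[:,2]))
B=cv2.boxPoints(r); print(B)
k=(P[:,2]>115)&(U>258)&(U<372); print(np.c_[U[k],V[k],P[k]].round(1))
for y in(215,216,217,218,219,220):
  print([ (x,)+tuple(world('top',x,y,d[y,x])[0].round(0)) for x in range(324,333)])
for a,b in((242,255),):pass
for n,(x,y) in dict(bottle=(248.5,186),tube=(382,195),carton=(430,226)).items(): print(n,world('top',x,y,d[int(y),int(x)]).round())
# front edge of the roof by column
for x in range(275,362,6):
  q=m&(U==x); i=np.where(q)[0]
  if len(i): print(x,P[i[-1]].round(1),P[i[0]].round(1))
E
```

```text
table z 0.48651859872848036
((568.9720458984375, -6.6813201904296875), (300.8723449707031, 135.9177703857422), 81.58777618408203) 3531 105.2548508465602
[[ 479.7364  -145.55698]
 [ 614.19183 -165.44095]
 [ 658.2077   132.19434]
 [ 523.75226  152.07831]]
[[ 269.   152.   366.2  -17.1 1358.3]
 [ 322.   153.   366.2  -17.1 1358.3]
 [ 281.   155.   366.2  -17.1 1358.3]
 [ 341.   161.   366.2  -17.1 1358.3]
 [ 289.   162.   366.2  -17.1 1358.3]
 [ 278.   164.   366.2  -17.1 1358.3]
 [ 290.   164.   366.2  -17.1 1358.3]
 [ 269.   165.   366.2  -17.1 1358.3]
 [ 338.   171.   366.2  -17.1 1358.3]
 [ 272.   172.   366.2  -17.1 1358.3]
 [ 278.   173.   366.2  -17.1 1358.3]
 [ 281.   174.   366.2  -17.1 1358.3]
 [ 371.   174.   366.2  -17.1 1358.3]
 [ 369.   177.   366.2  -17.1 1358.3]
 [ 345.   178.   366.2  -17.1 1358.3]
 [ 314.   180.   366.2  -17.1 1358.3]
 [ 276.   181.   366.2  -17.1 1358.3]
 [ 346.   183.   366.2  -17.1 1358.3]
 [ 296.   188.   366.2  -17.1 1358.3]
 [ 275.   190.   366.2  -17.1 1358.3]
 [ 304.   190.   366.2  -17.1 1358.3]
 [ 273.   193.   366.2  -17.1 1358.3]
 [ 283.   
[... 6052 characters left out ...]
  23.]]
275 [544.  109.1 106.2] [653.8 108.2 103.4]
281 [540.7  90.9 104.7] [650.3  89.7 102.6]
287 [539.8  72.4 107.2] [647.   71.2 101.2]
293 [537.   54.5 102.4] [643.   52.6 102.6]
299 [530.9  36.4  98.2] [641.2  33.8 108.6]
305 [516.7  18.  109.3] [638.3  15.5 105.4]
311 [ 5.262e+02 -4.000e-01  1.029e+02] [634.4  -2.9 106.6]
317 [523.1 -18.6  99.9] [633.6 -21.4 108.2]
323 [521.9 -36.9 105.3] [631.2 -39.9 102.3]
329 [518.5 -55.1 104.1] [628.3 -58.4  99.3]
335 [496.7 -72.7 103.2] [622.4 -76.4 110.2]
341 [514.4 -91.5 104.9] [623.3 -95.3 103.3]
347 [ 510.9 -109.7  104.3] [ 618.8 -113.3  107.8]
353 [ 482.9 -127.   104.8] [ 615.8 -131.9  105.1]
359 [ 482.7 -145.5  102.1] [ 615.3 -150.4  105.1]
```

Emit:
{"name": "play_rows", "arguments": {"targets": [[0, 3.2, -3.2, 0.3, 3], [0, 6.4, -6.4, 0.6, 6], [0, 9.6, -9.6, 0.9, 9], [0, 12.8, -12.8, 1.2, 12], [0, 16, -16, 1.5, 15], [0, 19.2, -19.2, 1.8, 18], [0, 22.4, -22.3, 2.1, 21], [0, 25.6, -25.4, 2.4, 24], [0, 28.8, -28.5, 2.7, 27], [0, 32, -31.7, 3, 29.9]]}}

```text
clock: 1.8
eef_pos: [419.8, -192.9, 205.1]
tool_rot: [3.141, -0.001, -0.153]
force: [1.8, 0.7, 0.5]
width: 85.5
gripper_force: 0.0
```

```bash
cat >> h.py <<'E'
from scipy.spatial.transform import Rotation as Ro
def delta(p):
    "shift in cm along tool axes from measured TCP to world p"
    s=ctrl.read_state(); R=Ro.from_euler('xyz',s['tool_rot']).as_matrix()
    return (R.T@(np.array(p)-s['eef_pos'])/10).round(2)
def show():
    s=ctrl.read_state(); print({k:np.round(s[k],2).tolist() for k in('clock','eef_pos','tool_rot','force','width','gripper_force')})
E
python3 - <<'E'
from h import *
show(); print(delta([483.2,-48.5,200]))
E
```

```text
{'clock': 1.8, 'eef_pos': [419.81, -192.95, 205.15], 'tool_rot': [3.14, -0.0, -0.15], 'force': [1.85, 0.71, 0.47], 'width': 85.5, 'gripper_force': 0.0}
[  4.06 -15.24   0.52]
```

Emit:
{"name": "play_rows", "arguments": {"targets": [[0.3, 1, -3.8, 0.1, 0], [0.3, 2, -7.6, 0.2, 0], [0.3, 3, -11.4, 0.4, 0], [0.3, 4.1, -15.2, 0.5, 0], [0.3, 4.1, -15.2, 0.5, 0], [0.3, 4.1, -15.2, 0.5, 0]]}}

```text
clock: 2.4
eef_pos: [482.6, -49.5, 199.9]
tool_rot: [3.141, -0.0, -0.148]
force: [-0.3, -0.7, 0.1]
width: 60.2
gripper_force: 0.0
```

```bash
python3 - <<'E'
from h import *
im,d=ctrl.get_image('scene'); cv2.imwrite('pics/s2.png',cv2.resize(im[110:260,240:440,::-1],(800,600),interpolation=2))
show(); print(delta([483.2,-48.5,141]))
r=ctrl.search_frame('scene','knob_grip'); print(r[:2])
E
```

```text
{'clock': 2.45, 'eef_pos': [482.12, -50.8, 199.95], 'tool_rot': [3.14, 0.0, -0.15], 'force': [-0.67, -0.62, 0.04], 'width': 60.05, 'gripper_force': 0.0}
[ 0.07 -0.25  5.9 ]
[{'bbox': [306.6, 202.0, 320.4, 223.8], 'confidence': 0.54}]
```

View pics/s2.png

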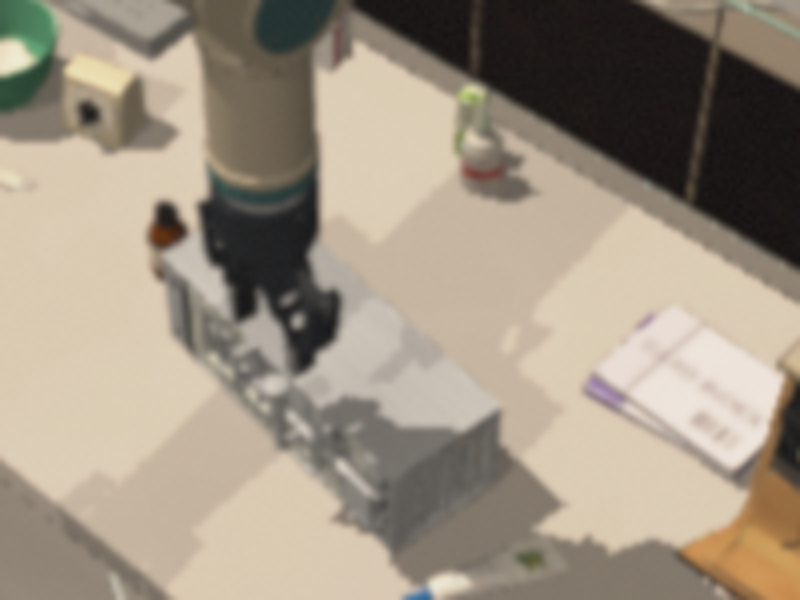

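The gripper hovers over the cage front and the knob is at about crop (268, 385), full (307, 206). I check the knob position from this second camera.

```bash
python3 - <<'E'
from h import *
im,d=ctrl.get_image('scene')
v,u=np.mgrid[185:230,285:335]; P=world('scene',u.ravel(),v.ravel(),d[185:230,285:335].ravel())
m=(P[:,2]>112)&(P[:,2]<165)&(P[:,0]<515)&(P[:,0]>450)
print(np.c_[u.ravel()[m],v.ravel()[m],P[m]].round(0).astype(int).tolist())
m2=m&(P[:,2]>146); print(P[m2].min(0),P[m2].max(0))
E
```

```text
[[308, 203, 490, -44, 155], [309, 203, 492, -46, 156], [306, 204, 482, -43, 157], [307, 204, 484, -46, 157], [308, 204, 486, -47, 156], [309, 204, 488, -50, 158], [310, 204, 489, -53, 159], [311, 204, 494, -52, 153], [305, 205, 481, -40, 151], [306, 205, 480, -45, 156], [307, 205, 480, -49, 159], [308, 205, 485, -48, 154], [309, 205, 482, -56, 162], [310, 205, 487, -55, 157], [311, 205, 489, -57, 158], [305, 206, 475, -46, 156], [306, 206, 479, -46, 153], [307, 206, 477, -52, 159], [308, 206, 484, -49, 151], [309, 206, 481, -57, 160], [310, 206, 484, -58, 158], [311, 206, 483, -63, 163], [305, 207, 472, -48, 156], [306, 207, 474, -50, 156], [307, 207, 478, -51, 153], [308, 207, 476, -57, 160], [309, 207, 480, -57, 156], [310, 207, 485, -57, 152], [311, 207, 484, -61, 155], [306, 208, 474, -50, 151], [307, 208, 473, -56, 157], [308, 208, 478, -55, 152], [309, 208, 478, -59, 154], [310, 208, 482, -59, 151], [311, 208, 486, -60, 148], [307, 209, 473, -56, 152], [308, 209, 477, -55, 148], [309, 209, 477, -60, 151], [310, 209, 482, -59, 146], [307, 210, 477, -51, 139], [308, 210, 475, -57, 146], [309, 210, 477, -60, 147], [310, 210, 485, -56, 137], [307, 211, 473, -55, 141], [308, 211, 477, -55, 138], [309, 211, 479, -57, 137], [310, 211, 483, -58, 135], [307, 212, 478, -49, 127], [308, 212, 477, -55, 133], [309, 212, 478, -58, 135], [310, 212, 484, -56, 127], [307, 213, 478, -49, 123], [308, 213, 478, -54, 127], [309, 213, 478, -58, 129], [310, 213, 486, -54, 119], [307, 214, 476, -51, 121], [308, 214, 478, -54, 122], [309, 214, 479, -57, 124], [310, 214, 481, -59, 122], [308, 215, 480, -52, 113]]
[471.98036417 -63.1938702  146.9016461 ] [494.16893643 -39.87022967 163.10015523]
```

Both cameras agree on the knob at about (483, -50). I descend and close.

Emit:
{"name": "play_rows", "arguments": {"targets": [[0.3, 0.1, -0.1, 1.5, 0], [0.3, 0.1, -0.1, 3, 0], [0.3, 0.1, -0.1, 4.5, 0], [0.3, 0.1, -0.1, 5.8, 0], [0.3, 0.1, -0.1, 5.8, 0], [0.3, 0.1, -0.1, 5.8, 0]]}}

```text
clock: 3.15
eef_pos: [483.3, -50.6, 142.2]
tool_rot: [3.141, 0.0, -0.153]
force: [0.1, -0.1, 1.1]
width: 59.8
gripper_force: 0.0
```

Emit:
{"name": "play_rows", "arguments": {"targets": [[0.6, 0, 0, 0, 0], [0.8, 0, 0, 0, 0], [1, 0, 0, 0, 0], [1, 0, 0, 0, 0], [1, 0, 0, 0, 0], [1, 0, 0, 0, 0]]}}

```text
clock: 3.75
eef_pos: [483.9, -49.6, 142.7]
tool_rot: [-3.141, -0.001, -0.151]
force: [-1.6, -0.4, 4.9]
width: 18.4
gripper_force: 58.4
```

```bash
python3 - <<'E'
from h import *
show()
E
```

```text
{'clock': 3.75, 'eef_pos': [483.88, -49.57, 142.71], 'tool_rot': [-3.14, -0.0, -0.15], 'force': [-1.65, -0.42, 4.94], 'width': 18.36, 'gripper_force': 58.38}
```

```bash
python3 - <<'E'
from h import *
im,d=ctrl.get_image('scene'); cv2.imwrite('pics/s3.png',cv2.resize(im[165:240,260:360,::-1],(800,600),interpolation=2))
show()
E
```

```text
{'clock': 3.8, 'eef_pos': [483.88, -49.57, 142.69], 'tool_rot': [-3.14, -0.0, -0.15], 'force': [-0.87, -0.11, 4.96], 'width': 18.35, 'gripper_force': 58.38}
```

View pics/s3.png

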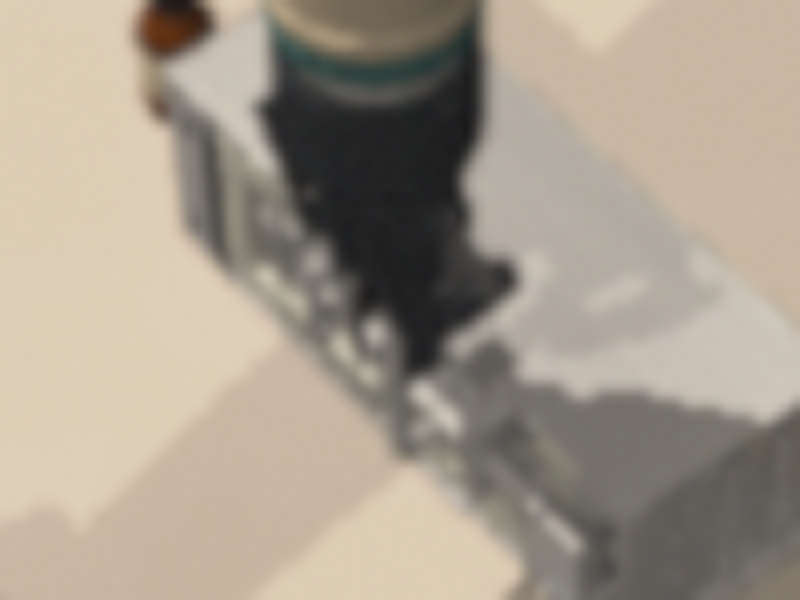

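The knob is between the fingers, but a width of 18 mm means the pads touch the head. I regrasp 5 mm lower.

Emit:
{"name": "play_rows", "arguments": {"targets": [[0.5, 0, 0, 0, 0], [0.5, 0, 0, 0, 0], [0.5, 0, 0, 0.3, 0], [0.5, 0, 0, 0.5, 0], [1, 0, 0, 0.5, 0], [1, 0, 0, 0.5, 0], [1, 0, 0, 0.5, 0], [1, 0, 0, 0.5, 0]]}}

```text
clock: 4.6
eef_pos: [483.4, -49.6, 136.9]
tool_rot: [3.142, 0.0, -0.151]
force: [0.3, -0.3, 0.3]
width: 18.3
gripper_force: 58.5
```

Emit:
{"name": "play_rows", "arguments": {"targets": [[1, 0, 0, -0.3, 0], [1, 0, 0, -0.6, 0], [1, 0, 0, -0.9, 0], [1, 0, 0, -1.2, 0], [1, 0, 0, -1.45, 0], [1, 0, 0, -1.45, 0], [1, 0, 0, -1.45, 0]]}}

```text
clock: 5.3
eef_pos: [483.5, -49.5, 151.5]
tool_rot: [3.142, -0.0, -0.151]
force: [-0.2, -0.5, -0.5]
width: 18.6
gripper_force: 58.6
```

```bash
python3 - <<'E'
from h import *
im,d=ctrl.get_image('scene'); cv2.imwrite('pics/s4.png',cv2.resize(im[180:240,275:355,::-1],(800,600),interpolation=2))
show()
E
```

```text
{'clock': 5.35, 'eef_pos': [483.46, -49.51, 151.41], 'tool_rot': [3.14, 0.0, -0.15], 'force': [-0.15, -1.59, -1.96], 'width': 18.22, 'gripper_force': 58.55}
```

View pics/s4.png

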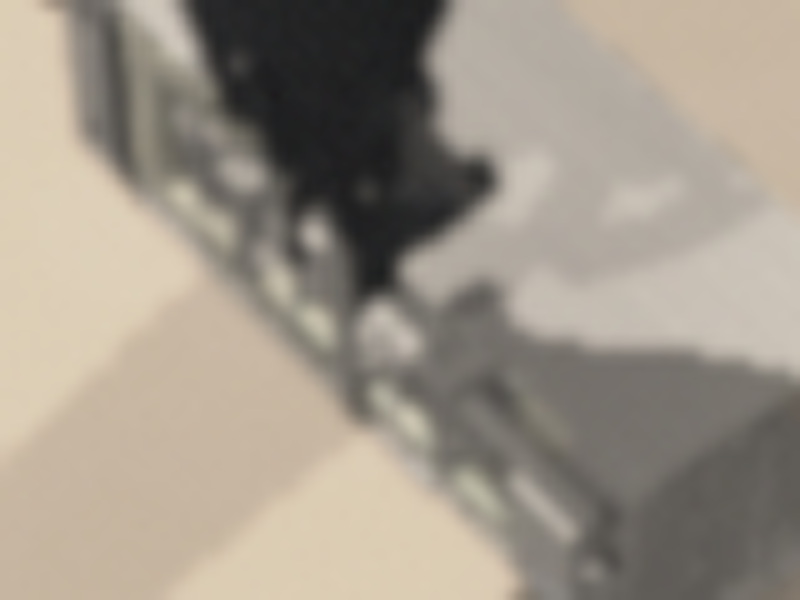

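The bolt's weight now hangs on the tool and its bar sits higher in the keeper, so it is lifted. I draw in stages.

Emit:
{"name": "play_rows", "arguments": {"targets": [[1, 0, -0.3, 0, 0], [1, 0, -0.6, 0, 0], [1, 0, -0.9, 0, 0], [1, 0, -1.2, 0, 0], [1, 0, -1.5, 0, 0], [1, 0, -1.5, 0, 0]]}}

```text
clock: 5.95
eef_pos: [485.8, -33.9, 151.4]
tool_rot: [-3.141, 0.0, -0.15]
force: [0.0, 0.2, -2.0]
width: 18.7
gripper_force: 58.6
```

Emit:
{"name": "play_rows", "arguments": {"targets": [[1, 0, -0.4, 0, 0], [1, 0, -0.8, 0, 0], [1, 0, -1.2, 0, 0], [1, 0, -1.6, 0, 0], [1, 0, -2, 0, 0], [1, 0, -2.4, 0, 0], [1, 0, -2.8, 0, 0], [1, 0, -2.8, 0, 0], [1, 0, -2.8, 0, 0]]}}

```text
clock: 6.85
eef_pos: [490.0, -6.4, 151.4]
tool_rot: [-3.141, 0.0, -0.151]
force: [-1.3, 0.5, -0.7]
width: 18.1
gripper_force: 58.6
```

```bash
python3 - <<'E'
from h import *
im,d=ctrl.get_image('scene'); cv2.imwrite('pics/s5.png',cv2.resize(im[180:240,275:355,::-1],(800,600),interpolation=2))
show()
s=ctrl.read_state(); p=s['eef_pos'][:2]
yaw=-.151; ex=np.array([np.cos(yaw),np.sin(yaw)]); ey=np.array([-ex[1],ex[0]])
# knob in hinge frame: knob is r=173-slide along, 36 + (gate face offset) in front
for off in (36,41):
  rel=lambda a,s_: None
  L=173-44.5; H=p+ey*L+ex*off
  for th in (.1,.2,.3):
    c,sn=np.cos(th),np.sin(th); Rm=np.array([[c,sn],[-sn,c]]) # clockwise
    q=H+Rm@(p-H); R=Ro.from_euler('xyz',s['tool_rot']).as_matrix()
    print(off,th,(R.T@np.r_[q-p,0]/10).round(2),np.degrees(th).round(1))
E
```

```text
{'clock': 6.9, 'eef_pos': [489.99, -6.6, 151.41], 'tool_rot': [-3.14, 0.0, -0.15], 'force': [-0.6, 1.68, -1.81], 'width': 18.33, 'gripper_force': 58.6}
36 0.1 [-1.26 -0.42  0.  ] 5.7
36 0.2 [-2.48 -0.97  0.  ] 11.5
36 0.3 [-3.64 -1.64  0.  ] 17.2
41 0.1 [-1.26 -0.47  0.  ] 5.7
41 0.2 [-2.47 -1.07  0.  ] 11.5
41 0.3 [-3.61 -1.79  0.  ] 17.2
```

View pics/s5.png

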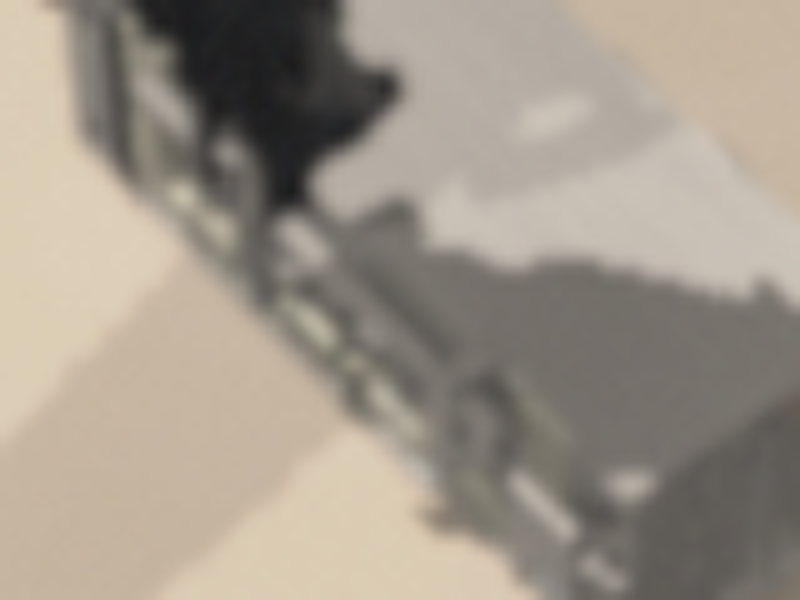

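The bolt end now stands clear of the keeper, about 43 mm drawn. I swing the gate along its arc with the tool turning.

Emit:
{"name": "play_rows", "arguments": {"targets": [[1, -0.25, -0.07, 0, 1.1], [1, -0.5, -0.15, 0, 2.3], [1, -0.75, -0.24, 0, 3.4], [1, -1, -0.33, 0, 4.6], [1, -1.26, -0.43, 0, 5.7], [1, -1.26, -0.43, 0, 5.7]]}}

```text
clock: 7.5
eef_pos: [478.0, -0.6, 151.5]
tool_rot: [-3.142, -0.0, -0.251]
force: [2.1, -0.4, -1.5]
width: 18.3
gripper_force: 58.6
```

Emit:
{"name": "play_rows", "arguments": {"targets": [[1, -0.32, -0.09, 0, 1.4], [1, -0.63, -0.2, 0, 2.9], [1, -0.95, -0.31, 0, 4.3], [1, -1.26, -0.43, 0, 5.7], [1, -1.57, -0.56, 0, 7.2], [1, -1.88, -0.7, 0, 8.6], [1, -2.18, -0.84, 0, 10], [1, -2.48, -0.98, 0, 11.5], [1, -2.48, -0.98, 0, 11.5], [1, -2.48, -0.98, 0, 11.5]]}}

```text
clock: 8.5
eef_pos: [456.6, 14.8, 151.4]
tool_rot: [3.141, -0.0, -0.451]
force: [1.8, -1.8, -1.8]
width: 18.6
gripper_force: 58.6
```

```bash
python3 - <<'E'
from h import *
im,d=ctrl.get_image('scene'); a=cv2.resize(im[170:245,270:370,::-1],(800,600),interpolation=2)
cv2.imwrite('pics/s6.png',a)
show()
E
```

```text
{'clock': 8.55, 'eef_pos': [456.63, 14.71, 151.42], 'tool_rot': [3.14, -0.0, -0.45], 'force': [3.13, -0.64, -0.89], 'width': 18.72, 'gripper_force': 58.6}
```

View pics/s6.png

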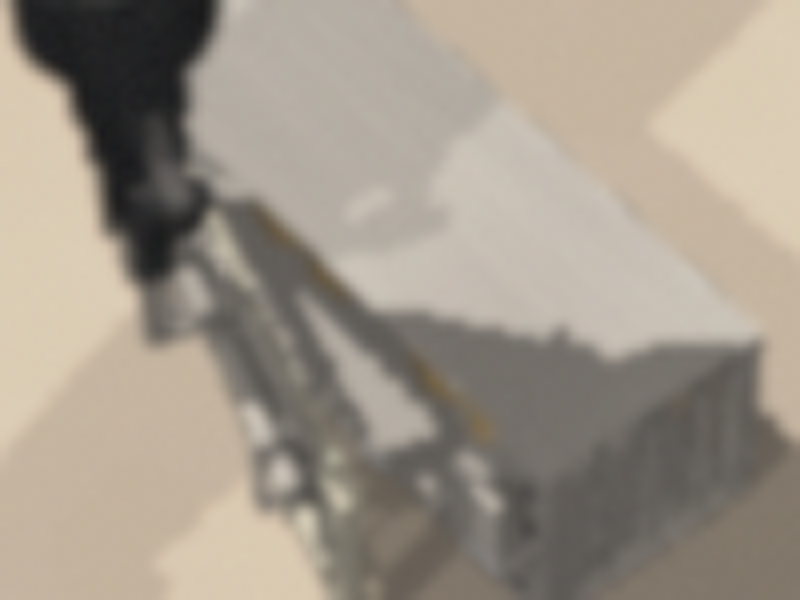

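The gate stands ajar at about 0.3 rad, the bolt is drawn back, the knob is held, and the force matches the spring. I hand it in.

```bash
python3 -c "
from cell import ctrl; print(ctrl.finish_job())"
```

```text
the job is handed in; nothing more can be done
None
```

I handed the job in with the bolt lifted over the lip and drawn back about 43 mm, and the gripper holding the gate ajar by the knob at about 0.3 rad (free edge about 70 mm out); no pass or fail verdict came back.

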